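# Pump and vent the leak-test rig

### The job

Press the foot pump's pedal down until it bears firmly on its adjustable stop, without stamping on it, hold it there for about a second and a half, and let it come all the way up again. Then vent the line: squeeze the release gun's trigger fully against its grip with the gripper, keep it squeezed for about a second, and let it spring right back. Leave the hammer, the power supply and the tin where they are.

Things in the scene. Friction and masses are not known exactly. Their poses are not given: they have to be found in the camera images.
- pump: Foot pump fixed to the bench: steel base plate 240 (x) x 110 (y) x 12 mm, origin under its centre, z up. The pedal's hinge pin runs along y at x 85, z 60 mm. The pedal, a steel plate 170 x 70 x 8 mm whose mid-plane holds the pin's axis, points from there to -x, rising 0.45 rad (26 degrees) at rest, open from above. Its last 60 mm carry a 3 mm ribbed rubber pad.
- pedal_pad (a point): Middle of the top of the pedal's rubber pad, 135 mm from the hinge pin: press here, straight down. It moves with the pedal; at rest it is 125 mm above the bench. Pressed firmly means that the stop carries over 5 N: 20 to 25 N on the pad in all (spring included) is right, over 40 N is stamping.
- pedal (a joint): Pedal angle in rad: 0 at rest (up), growing as it is pressed. A spring lifts it: pushing down on the pad takes about 6 N to start it, slowly rising to 8 to 14 N just before it meets the stop, a domed brass screw 18 mm wide under the pedal, 100 mm from the hinge. The screw's height differs each time and ends the stroke anywhere from 0.17 to 0.42; feel for it: there the force rises steeply.
- gun: Vent gun clamped on its side on an aluminium plate 220 (x) x 100 (y) x 10 mm, origin under its centre, z up. Black grip: level bar, x -100 to +60, y -20 to +6, z 68 to 102 mm, free underneath from x -70 to +58. Steel head at x 59 to 105 mm, up to z 108, nozzle to +y. The trigger lies along the grip's +y side.
- gun_pinch (a point): Fixed point at (-10, 0, 85) mm of the gun's frame, same axes: the middle of grip and trigger when squeezed. There they are then 40 mm thick along y; at rest the trigger's outer face is 36 mm to +y, the grip's face 20 mm to -y. With the TCP here, tool down, fingers opened 85 mm and closing along the gun's y squeeze it.
- trigger (a joint): Trigger angle in rad about an upright pin at (60, 15) mm of the gun's frame: 0 at rest (splayed away from the grip), 0.22 fully squeezed. Steel bar 100 mm long, 10 mm thick, 24 mm high, pointing to -x. Its spring needs 4 to 8 N at the pinch point and pushes it back.
- hammer: Bystander: hammer about 300 mm long, lying beyond the pump and the gun. Leave alone.
- psu: Bystander: open-bench power supply, metal box 150 x 90 x 50 mm, origin under its centre, to the left. Leave alone.
- tin: Bystander: upright plain metal tin, 70 mm diameter, 110 mm high, origin under its centre, to the right. Leave alone.

How it is judged:
By the outcome, as a careful person would: the job done as asked, in the order asked, and still so for the second after the job is handed in, with the robot touching nothing.
It also fails if it takes over 64 s, if anything falls off the work surface, if the arm or the gripper's body presses on something with over 40 N, if the wrist force passes 120 N, or if a joint passes its speed limit or range.

### The arm

A 6-joint arm with a two-finger parallel gripper is mounted at the origin on the work surface. World frame = base frame: x ahead of the robot, y to its left, z up, the work surface at z = 0. Lengths are in m, angles in rad, forces in N, time in s.
With the tool pointing down it reaches from about 0.375 to 0.9 m from the base axis. Payload 3.1 kg.
Tool frame: the origin (TCP) lies between the finger pads, 19 mm behind the fingertips; this is the grasp point; y points along the fingers, x is the direction in which the jaws open and shut, and the axes are right-handed (so a half turn about y gives the same grasp; the last joint's range is limited). The gripper opens to 87 mm and grips with 3 to 60 N. Pads are 19 mm wide; open, the fingers measure 117 mm over their backs; the gripper's body (75 mm by 190 mm) begins 51 mm behind the grasp point.
Start: joints at [1.127, 0.527, 1.433, -0, 1.181, -0.178], TCP at [0.164, 0.603, 0.241] pointing down, gripper open.
Joint ranges: [-3.08, 3.08], [-0.75, 2.2], [0.22, 2.44], [-1.43, 4.57], [0, 2.65], [-2.85, 2.85]. Speed limits (rad/s): [2.79, 2.79, 3.14, 3.14, 3.14, 3.14].

### API

Orientations are given as a unit quaternion [x, y, z, w].
In Python, from rig import robot gives the robot as it stands.
- The arm moves only by the tool carry_out, never from a script. Its argument "moves" is a list of rows, each a list of 7 numbers: the opening, from 0 (shut) to 1 (fully open), then the shift along the tool's x, y, z in cm, then the turn, a rotation vector about the tool's x, y, z in rad. In form: [[grip, x, y, z, rx, ry, rz], ...]. A call has 1 to 20 rows; each row is the pose to reach, as a shift and turn from the pose commanded when the call began, along the tool's axes at that moment; what a row does not reach only later rows make up. A row lasts 1/10 s, in which the tool goes at most 50 mm and 8.59 degrees, less where a joint would pass 70% of its speed; a pose out of reach is approached as far as the arm can. A call with a gripper value outside its range is refused whole. The fingers move at their own pace and stop on an object; "force" is the grip in N (left out, the last holds). Time passes only in rows, so rows that repeat a pose let the fingers close. It gives the time, the measured TCP pose, the force and the opening at its end, in the units of the state.
- robot.get_obs(): the state, without advancing time (a new reading comes with each control period).
- robot.camera(name): name is "scene" or "side" or "wrist"; returns the picture (400x640x3 uint8, red, green, blue); there is no depth.
- robot.camera_params(name): a dict with "fx", "fy", "cx", "cy" (pixels), "extrinsics" (4x4, takes a point from camera to world coordinates); the wrist camera has in their place "mount" (4x4, takes a point from camera to tool coordinates, whose origin is the TCP and whose axes are the tool frame's). Camera axes: x right, y down, z forward; pixel columns grow to the right and rows downward; lengths in m; the calibration is good to about 2 mm. A picture is of the moment at which its call begins: read the wrist's pose just before it. camera_params takes no time and is no camera call.
- robot.hand_in(): hands the job in, once; it reports no verdict.
The state is a dict: "time": time; "q": joint angles; "joint_velocities": joint speeds; "joint_torque": joint torques, N m; "position": TCP position; "tool_rot": TCP orientation; "ft_force": force on the tool from outside, world axes, zero at the start; "moment": the same for the moment, N m; "grip_width": finger opening in m.
Only numpy, scipy, OpenCV 4.12 (cv2) and the standard library are available. Lean on these libraries where they do the work, as an engineer would, in place of code of your own. Each camera call takes 0.05 s, during which the arm holds its last target.

## Working session

There is one attempt and no reset: what is moved stays moved. The work goes in short steps, Python scripts to look and compute and a tool call to move; the robot and the scene stay as the last step left them, time stands still between calls to the robot, and variables do not carry over. Pictures are saved under pics/ and viewed, and the job is handed in when it is done.

Besides the shell and the picture viewer there is one more tool, called as a command line: name --pt "numbers of a row" for each row, then --argument value for the rest. carry_out: Moves the arm, as the interface text tells. Its arguments: {"type":"object","properties":{"moves":{"type":"array"},"force":{"type":"number"}},"required":["moves"]}

```bash
mkdir -p pics; ls
python3 - <<'E'
from rig import robot
import cv2,numpy as np
np.set_printoptions(precision=4,suppress=True)
o=robot.get_obs(); print(o)
for n in ["scene","side"]:
    im=robot.camera(n); cv2.imwrite(f"pics/{n}0.png",im[:,:,::-1]); p=robot.camera_params(n); print(n,p)
print(robot.camera_params("wrist"))
E
```

```text
pics
{'time': 0.0, 'q': array([ 1.1275,  0.5285,  1.4339, -0.    ,  1.1814, -0.1785]), 'joint_velocities': array([-0.0016, -0.0002,  0.0017, -0.0008, -0.0007,  0.0015]), 'joint_torque': array([ -0.    , -44.0039, -17.6595,   0.0633,   0.0582,  -0.0002]), 'position': array([0.1632, 0.6026, 0.2403]), 'tool_rot': array([ 0.562 ,  0.4289, -0.4303, -0.5613]), 'ft_force': array([-0.0989, -0.1367, -0.9622]), 'moment': array([-0.027 ,  0.0687, -0.0211]), 'grip_width': 0.08686901290375573}
scene {'fx': 412.68992943327464, 'fy': 412.68992943327464, 'cx': 315.52985315342096, 'cy': 194.68213135433976, 'extrinsics': array([[-0.1888,  0.6604, -0.7268,  1.6057],
       [ 0.982 ,  0.1356, -0.1319,  0.2109],
       [ 0.0114, -0.7386, -0.674 ,  1.0228],
       [ 0.    ,  0.    ,  0.    ,  1.    ]])}
side {'fx': 389.47516762073826, 'fy': 389.47516762073826, 'cx': 320.1057443343377, 'cy': 204.42654604286318, 'extrinsics': array([[ 0.9539, -0.2035,  0.2208,  0.3124],
       [-0.3002, -0.6606,  0.6881, -0.8646],
       [ 0.0059, -0.7227, -0.6912,  0.9971],
       [ 0.    ,  0.    ,  0.    ,  1.    ]])}
{'fx': 346.20546609903374, 'fy': 346.20546609903374, 'cx': 318.05210132880273, 'cy': 200.2751868260079, 'mount': array([[ 1.    , -0.0005, -0.0001, -0.0003],
       [-0.0001, -0.266 ,  0.964 , -0.1435],
       [-0.0005, -0.964 , -0.266 ,  0.0737],
       [ 0.    ,  0.    ,  0.    ,  1.    ]])}
```

View pics/scene0.png

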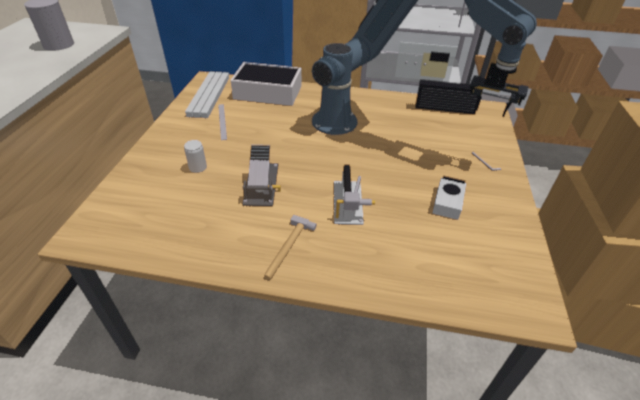

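View pics/side0.png

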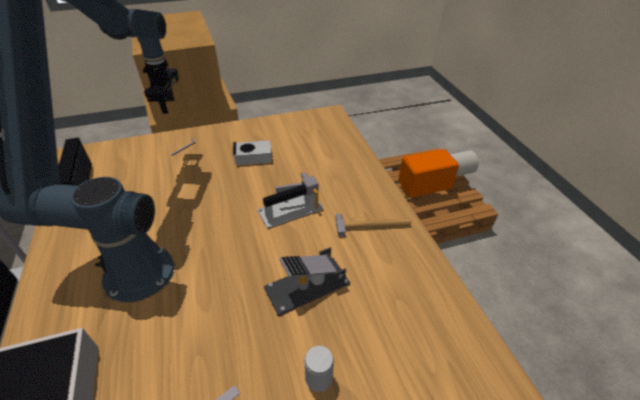

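The scene view shows the pump near (262,178), the gun near (350,198), the hammer at (290,245), the tin at (195,155) and the PSU at (450,197). I'll zoom in on both views.

```bash
cat > h.py <<'E'
import numpy as np,cv2
from scipy.spatial.transform import Rotation as R
from rig import robot
np.set_printoptions(precision=4,suppress=True)
def ray(n,u,v,T=None):
    p=robot.camera_params(n); E=p["extrinsics"] if T is None else T
    d=E[:3,:3]@np.array([(u-p["cx"])/p["fx"],(v-p["cy"])/p["fy"],1]); return E[:3,3],d/np.linalg.norm(d)
def plane(n,u,v,z,T=None):
    o,d=ray(n,u,v,T); return o+d*(z-o[2])/d[2]
def two(r1,r2):
    A=[];b=[]
    for o,d in (r1,r2):
        P=np.eye(3)-np.outer(d,d);A.append(P);b.append(P@o)
    x=np.linalg.lstsq(np.vstack(A),np.hstack(b),rcond=None)[0]
    return x,[np.linalg.norm((np.eye(3)-np.outer(d,d))@(x-o)) for o,d in (r1,r2)]
def proj(n,X,T=None):
    p=robot.camera_params(n); E=p["extrinsics"] if T is None else T
    c=E[:3,:3].T@(np.asarray(X)-E[:3,3]); return np.array([p["cx"]+p["fx"]*c[0]/c[2],p["cy"]+p["fy"]*c[1]/c[2]])
def wristT(o):
    T=np.eye(4);T[:3,:3]=R.from_quat(o["tool_rot"]).as_matrix();T[:3,3]=o["position"]
    return T@robot.camera_params("wrist")["mount"]
E
python3 - <<'E'
from h import *
a=cv2.imread("pics/scene0.png");b=cv2.imread("pics/side0.png")
cv2.imwrite("pics/sc_z.png",cv2.resize(a[140:240,220:390],None,fx=4.5,fy=4.5,interpolation=cv2.INTER_CUBIC))
cv2.imwrite("pics/si_z.png",cv2.resize(b[165:320,240:370],None,fx=3.8,fy=3.8,interpolation=cv2.INTER_CUBIC))
for n,u,v in [("scene",262,195),("scene",350,210),("side",307,295),("side",292,207)]: print(n,plane(n,u,v,0.01))
print(R.from_quat(robot.get_obs()["tool_rot"]).as_matrix())
E
```

```text
scene [ 0.5543 -0.1772  0.01  ]
scene [0.5675 0.1462 0.01  ]
side [ 0.4748 -0.2391  0.01  ]
side [0.5259 0.1353 0.01  ]
[[ 0.2617 -0.0008 -0.9651]
 [ 0.9651 -0.0018  0.2617]
 [-0.0019 -1.      0.0003]]
```

View pics/sc_z.png

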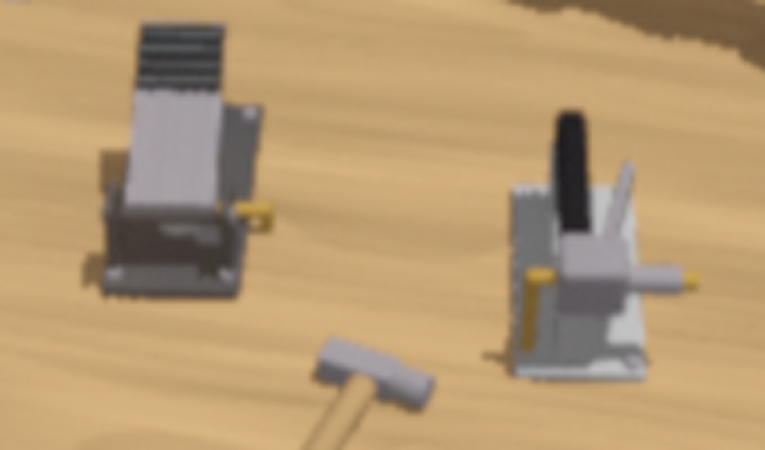

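View pics/si_z.png

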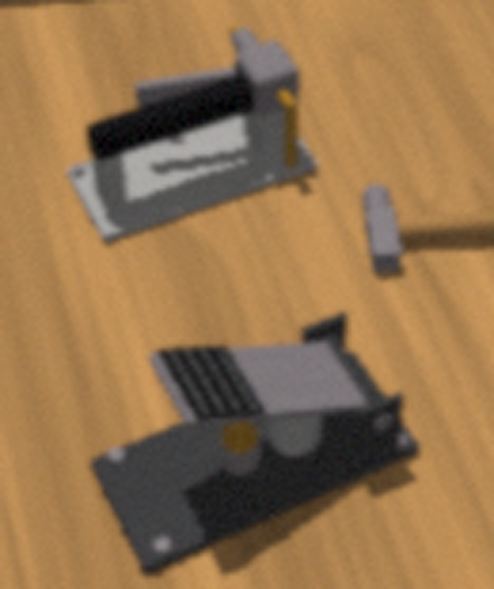

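carry_out --pt "1 -6 -6 -6 0 0 0" --pt "1 -12 -12 -13 0 -0.05 0" --pt "1 -18 -16 -20 0 -0.1 0" --pt "1 -24 -16 -26 0 -0.15 0" --pt "1 -30 -16 -33 0 -0.2 0" --pt "1 -34 -16 -37 0 -0.25 0" --pt "1 -38 -16 -41 0 -0.265 0" --pt "1 -38 -16 -41 0 -0.265 0" --pt "1 -38 -16 -41 0 -0.265 0" --pt "1 -38 -16 -41 0 -0.265 0" --pt "1 -38 -16 -41 0 -0.265 0" --pt "1 -38 -16 -41 0 -0.265 0" --pt "1 -38 -16 -41 0 -0.265 0" --pt "1 -38 -16 -41 0 -0.265 0" --pt "1 -38 -16 -41 0 -0.265 0" --pt "1 -38 -16 -41 0 -0.265 0" --pt "1 -38 -16 -41 0 -0.265 0"

```text
time: 1.8
position: [0.459, 0.1303, 0.4011]
tool_rot: [-0.499, -0.501, 0.501, 0.5]
ft_force: [0.7, 0.5, -0.2]
grip_width: 0.0868
```

Run:
```python
from h import *
o=robot.get_obs(); im=robot.camera("wrist"); cv2.imwrite("pics/w1.png",im[:,:,::-1])
np.savez("w1.npz",T=wristT(o)); print(o["time"],o["position"],R.from_quat(o["tool_rot"]).as_matrix(),o["ft_force"],o["q"])
```

```text
1.8 [0.459  0.1303 0.4011] [[-0.0024 -0.0005 -1.    ]
 [ 1.      0.0001 -0.0024]
 [ 0.0001 -1.      0.0005]] [ 0.6767  0.5436 -0.1846] [ 0.0417  0.157   1.5522  0.0001  1.4328 -1.5316]
```

View pics/w1.png

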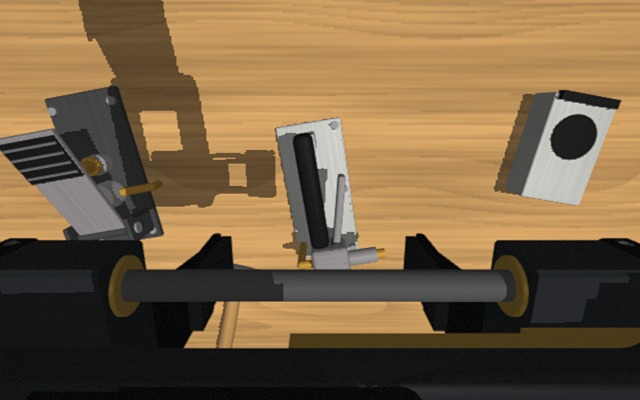

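The wrist view shows the gun at about (315,190), its plate corners at (276,126) and (340,117), and the pump at the left edge. I'll zoom in on the gun and move across to see the pump.

carry_out --pt "1 -5 0 1 0 0 0" --pt "1 -10 0 2 0 0 0" --pt "1 -15 0 3 0 0 0" --pt "1 -20 0 4 0 0 0" --pt "1 -25 0 5 0 0 0" --pt "1 -30 0 6 0 0 0" --pt "1 -30 0 6 0 0 0" --pt "1 -30 0 6 0 0 0" --pt "1 -30 0 6 0 0 0" --pt "1 -30 0 6 0 0 0"

```text
time: 2.85
position: [0.4001, -0.1691, 0.4012]
tool_rot: [0.499, 0.501, -0.501, -0.499]
ft_force: [-0.1, -0.1, -0.8]
grip_width: 0.087
```

Run:
```python
from h import *
o=robot.get_obs(); im=robot.camera("wrist"); cv2.imwrite("pics/w2.png",im[:,:,::-1])
np.savez("w2.npz",T=wristT(o)); print(o["time"],o["position"],o["ft_force"],o["joint_velocities"])
a=cv2.imread("pics/w1.png")
cv2.imwrite("pics/w1z.png",cv2.resize(a[110:275,260:400],None,fx=3.6,fy=3.6,interpolation=cv2.INTER_CUBIC))
```

```text
2.85 [ 0.4001 -0.1691  0.4012] [-0.1497 -0.1268 -0.7883] [ 0.0039 -0.0009 -0.0009 -0.004  -0.0009 -0.0007]
```

View pics/w2.png

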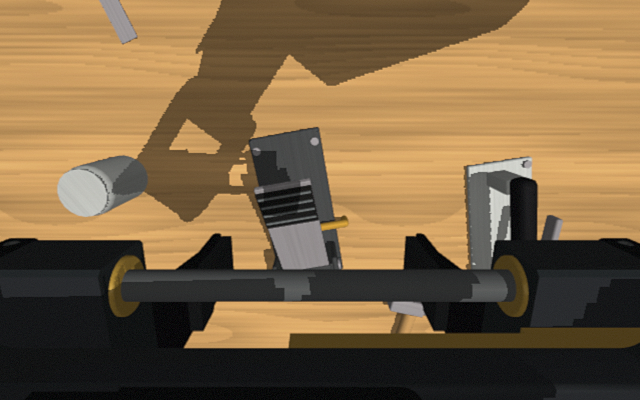

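View pics/w1z.png

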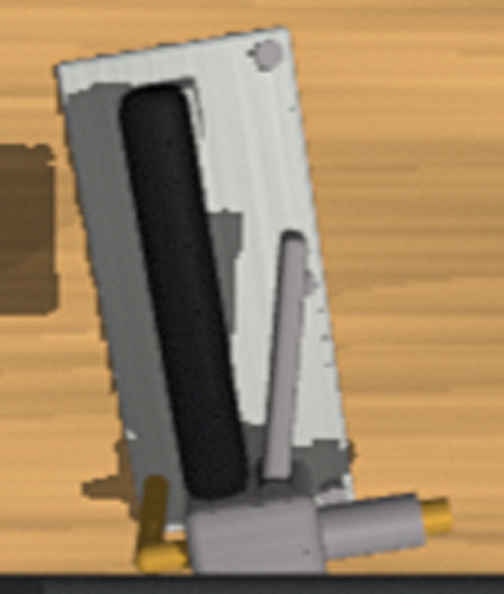

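Run:
```python
from h import *
T=np.load("w1.npz")["T"]
f=lambda x,y,z:plane("wrist",260+(x+.5)/3.6-.5,110+(y+.5)/3.6-.5,z,T)
A=f(57,66,.01);B=f(290,28,.01);L=f(130,440,.01);Rr=f(350,470,.01)
print(A,B,np.linalg.norm(A-B))
ang=lambda v:np.arctan2(v[1],v[0])
print("yaws",ang(B-A)-np.pi/2,ang(L-A),ang(Rr-B))
# grip top z .102 : edges
g=[f(*p,.102) for p in [(121,100),(186,490),(186,92),(246,485)]]
print(g, ang(g[1]-g[0]),ang(g[3]-g[2]))
a=cv2.imread("pics/w2.png")
cv2.imwrite("pics/w2z.png",cv2.resize(a[115:275,230:360],None,fx=3.7,fy=3.7,interpolation=cv2.INTER_CUBIC))
```

```text
[0.4191 0.0658 0.01  ] [0.4033 0.1635 0.01  ] 0.09899887337455943
yaws 0.15973791968668416 0.1667728509204574 0.1571724297127158
[array([0.4249, 0.0989, 0.102 ]), array([0.5721, 0.1213, 0.102 ]), array([0.4221, 0.1217, 0.102 ]), array([0.57  , 0.1442, 0.102 ])] 0.15053203810359003 0.15047781387107884
```

View pics/w2z.png

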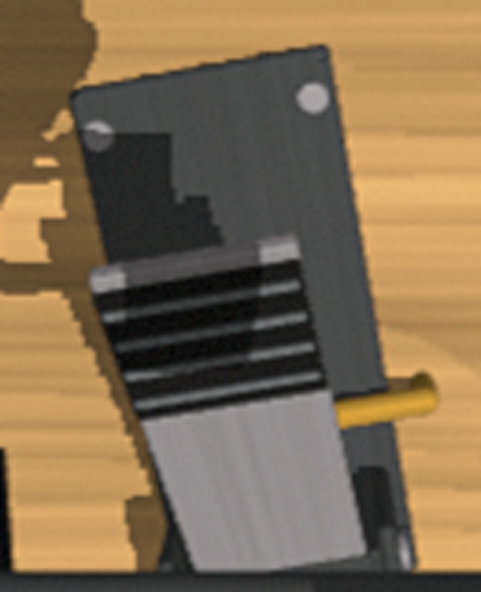

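Run:
```python
from h import *
T=np.load("w2.npz")["T"]
f=lambda x,y,z:plane("wrist",230+(x+.5)/3.7-.5,115+(y+.5)/3.7-.5,z,T)
ang=lambda v:np.arctan2(v[1],v[0])
A=f(72,93,.012);B=f(328,45,.012);r=f(412,560,.012)
print(A,B,np.linalg.norm(A-B),ang(B-A)-np.pi/2,ang(r-B))
yaw=(ang(B-A)-np.pi/2+ang(r-B))/2
c,s=np.cos(yaw),np.sin(yaw);M=np.array([[c,-s],[s,c]])
O=(A+B)[:2]/2+M@[.12,0]
print("origin",O,"yaw",yaw,"pad",O+M@[-.0335,0])
# checks: pad corners tip & rear, pedal
n=np.array([.435,.9004]);
for px,sd,t in [((92,270),.17,.004),((297,235),.17,.004),((140,415),.11,.007),((328,388),.11,.007)]:
    X=np.array([.085-sd*.9004+t*.435,.06+sd*.435+t*.9004]); P=f(*px,X[1])
    print(px,"local",M.T@(P[:2]-O),"expect x",X[0])
o=robot.get_obs();Rm=R.from_quat(o["tool_rot"]).as_matrix()
t=np.append(O+M@[-.03,0],.19); print("target",t,"tool shift cm",100*Rm.T@(t-o["position"]))
print("scene check pump corner",proj("scene",np.append(O+M@[.12,.055],.012)),proj("scene",[.5198,.132,.01]))
```

```text
[ 0.3779 -0.2739  0.012 ] [ 0.3583 -0.1686  0.012 ] 0.10709970733786132 0.18415910583632877 0.16758271258282123
origin [ 0.4863 -0.2003] yaw 0.175870909209575 pad [ 0.4533 -0.2061]
(92, 270) local [-0.0703 -0.0336] expect x -0.066328
(297, 235) local [-0.0702  0.0344] expect x -0.066328
(140, 415) local [-0.0109 -0.0338] expect x -0.010998999999999988
(328, 388) local [-0.0093  0.0339] expect x -0.010998999999999988
target [ 0.4567 -0.2055  0.19  ] tool shift cm [-3.6584 21.1296 -5.6483]
scene check pump corner [272.9336 204.1401] [347.7853 200.3262]
```

carry_out --force 30 --pt "0 -1 4 -2 0 -0.06 0" --pt "0 -2 8 -4 0 -0.12 0" --pt "0 -3.7 12 -5.6 0 -0.178 0" --pt "0 -3.7 16 -5.6 0 -0.178 0" --pt "0 -3.7 19 -5.6 0 -0.178 0" --pt "0 -3.7 21 -5.6 0 -0.178 0" --pt "0 -3.7 22.5 -5.6 0 -0.178 0" --pt "0 -3.7 23 -5.6 0 -0.178 0" --pt "0 -3.7 23 -5.6 0 -0.178 0" --pt "0 -3.7 23 -5.6 0 -0.178 0" --pt "0 -3.7 23 -5.6 0 -0.178 0" --pt "0 -3.7 23 -5.6 0 -0.178 0"

```text
time: 4.1
position: [0.4564, -0.2081, 0.1721]
tool_rot: [0.454, 0.543, -0.543, -0.453]
ft_force: [0.0, 0.2, 0.1]
grip_width: 0.0025
```

Run:
```python
from h import *
im=robot.camera("side"); cv2.imwrite("pics/s3.png",cv2.resize(im[150:330,220:420,::-1],None,fx=3,fy=3,interpolation=cv2.INTER_CUBIC))
o=robot.get_obs(); print(o["time"],o["position"],R.from_quat(o["tool_rot"]).as_matrix(),o["ft_force"],o["grip_width"])
```

```text
4.15 [ 0.4562 -0.2081  0.172 ] [[-0.1773  0.0013 -0.9842]
 [ 0.9842 -0.001  -0.1773]
 [-0.0013 -1.     -0.0011]] [-0.0934 -0.164   0.0989] 0.0018469417207848493
```

View pics/s3.png

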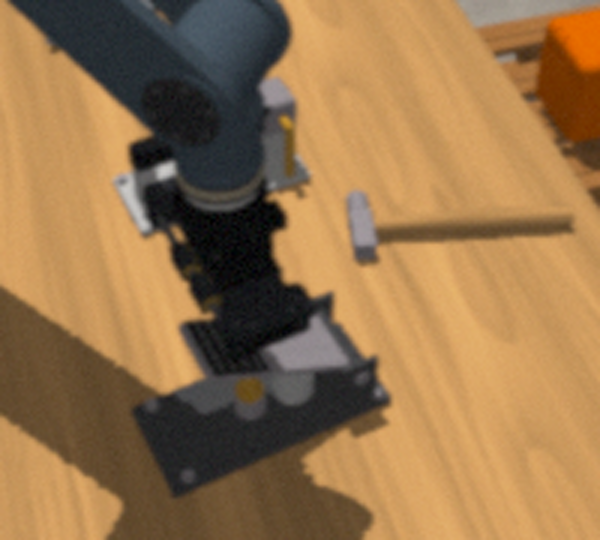

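The closed fingers are above the ribbed pad, around (240,340) in the crop. Now I'll come down slowly and feel for contact.

carry_out --pt "0 0.2 0.5 0 0 0 0" --pt "0 0.2 1.0 0 0 0 0" --pt "0 0.2 1.5 0 0 0 0" --pt "0 0.2 1.8 0 0 0 0" --pt "0 0.2 2.0 0 0 0 0" --pt "0 0.2 2.2 0 0 0 0" --pt "0 0.2 2.4 0 0 0 0" --pt "0 0.2 2.6 0 0 0 0" --pt "0 0.2 2.8 0 0 0 0" --pt "0 0.2 3.0 0 0 0 0"

```text
time: 5.15
position: [0.4558, -0.2063, 0.1419]
tool_rot: [-0.454, -0.542, 0.543, 0.453]
ft_force: [-1.9, 0.5, 6.5]
grip_width: 0.0004
```

carry_out --pt "0 0 0.15 0 0 0 0" --pt "0 0 0.3 0 0 0 0" --pt "0 0 0.45 0 0 0 0" --pt "0 0 0.6 0 0 0 0" --pt "0 0 0.75 0 0 0 0" --pt "0 0 0.9 0 0 0 0"

```text
time: 5.75
position: [0.4556, -0.2064, 0.133]
tool_rot: [-0.454, -0.542, 0.543, 0.453]
ft_force: [-1.8, -1.3, 6.8]
grip_width: 0.0006
```

carry_out --pt "0 0 0.15 0 0 0 0" --pt "0 0 0.3 0 0 0 0" --pt "0 0 0.4 0 0 0 0" --pt "0 0 0.5 0 0 0 0" --pt "0 0 0.6 0 0 0 0"

```text
time: 6.25
position: [0.4553, -0.2064, 0.1271]
tool_rot: [-0.454, -0.542, 0.543, 0.453]
ft_force: [-2.2, -0.4, 7.9]
grip_width: 0.0005
```

carry_out --pt "0 0 0.1 0 0 0 0" --pt "0 0 0.2 0 0 0 0"

```text
time: 6.45
position: [0.4552, -0.2064, 0.1251]
tool_rot: [-0.453, -0.542, 0.543, 0.453]
ft_force: [-3.6, -1.0, 8.5]
grip_width: 0.0008
```

carry_out --pt "0 0 0.1 0 0 0 0" --pt "0 0 0.2 0 0 0 0"

```text
time: 6.65
position: [0.4551, -0.2064, 0.1231]
tool_rot: [-0.453, -0.542, 0.543, 0.453]
ft_force: [-2.6, -1.0, 8.9]
grip_width: 0.0003
```

carry_out --pt "0 0 0.05 0 0 0 0" --pt "0 0 0.1 0 0 0 0"

```text
time: 6.85
position: [0.455, -0.2064, 0.1221]
tool_rot: [-0.453, -0.542, 0.543, 0.453]
ft_force: [-4.6, -0.8, 8.3]
grip_width: 0.0003
```

Run:
```python
from h import *
im=robot.camera("side"); cv2.imwrite("pics/s4.png",cv2.resize(im[230:320,250:380,::-1],None,fx=5,fy=5,interpolation=cv2.INTER_CUBIC))
o=robot.get_obs(); print(o["time"],o["position"],o["ft_force"])
```

```text
6.9 [ 0.455  -0.2064  0.1221] [-3.0486 -0.9511  9.3396]
```

View pics/s4.png

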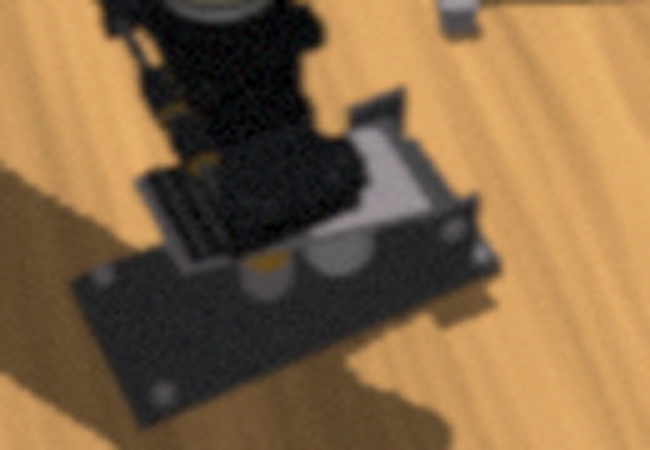

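The pedal has come down and the brass screw at (268,260) is now close underneath it. From here I'll use half-millimetre steps.

carry_out --pt "0 0 0.05 0 0 0 0" --pt "0 0 0.1 0 0 0 0"

```text
time: 7.1
position: [0.4549, -0.2064, 0.1212]
tool_rot: [-0.453, -0.542, 0.543, 0.453]
ft_force: [-2.6, -1.1, 9.0]
grip_width: 0.0002
```

carry_out --pt "0 0 0.05 0 0 0 0"

```text
time: 7.2
position: [0.4549, -0.2064, 0.1207]
tool_rot: [-0.453, -0.542, 0.543, 0.453]
ft_force: [-4.9, -0.5, 8.2]
grip_width: 0.0005
```

carry_out --pt "0 0 0.05 0 0 0 0"

```text
time: 7.3
position: [0.4549, -0.2064, 0.1202]
tool_rot: [-0.453, -0.542, 0.543, 0.453]
ft_force: [-3.1, -0.7, 8.7]
grip_width: 0.0003
```

carry_out --pt "0 0 0.05 0 0 0 0"

```text
time: 7.4
position: [0.4548, -0.2064, 0.1197]
tool_rot: [-0.453, -0.542, 0.543, 0.453]
ft_force: [-3.6, -2.1, 9.1]
grip_width: 0.0004
```

carry_out --pt "0 0 0.05 0 0 0 0"

```text
time: 7.5
position: [0.4548, -0.2064, 0.1192]
tool_rot: [-0.453, -0.542, 0.543, 0.453]
ft_force: [-4.3, -1.0, 9.1]
grip_width: 0.0001
```

carry_out --pt "0 0 0.05 0 0 0 0"

```text
time: 7.6
position: [0.4548, -0.2064, 0.1187]
tool_rot: [-0.453, -0.542, 0.543, 0.453]
ft_force: [-4.2, -1.0, 8.7]
grip_width: 0.0005
```

carry_out --pt "0 0 0.05 0 0 0 0"

```text
time: 7.7
position: [0.4548, -0.2064, 0.1182]
tool_rot: [-0.453, -0.542, 0.543, 0.453]
ft_force: [-4.2, -1.5, 8.2]
grip_width: 0.0002
```

carry_out --pt "0 0 0.05 0 0 0 0"

```text
time: 7.8
position: [0.4548, -0.2064, 0.1177]
tool_rot: [-0.453, -0.542, 0.543, 0.453]
ft_force: [-3.9, -1.1, 9.5]
grip_width: 0.0004
```

carry_out --pt "0 0 0.05 0 0 0 0" --pt "0 0 0.1 0 0 0 0"

```text
time: 8.0
position: [0.4547, -0.2064, 0.1167]
tool_rot: [-0.453, -0.542, 0.543, 0.453]
ft_force: [-4.5, -2.9, 10.4]
grip_width: 0.0004
```

carry_out --pt "0 0 0.05 0 0 0 0" --pt "0 0 0.1 0 0 0 0"

```text
time: 8.2
position: [0.4546, -0.2064, 0.1157]
tool_rot: [-0.453, -0.542, 0.543, 0.453]
ft_force: [-4.7, -2.2, 9.7]
grip_width: 0.0007
```

carry_out --pt "0 0 0.05 0 0 0 0" --pt "0 0 0.1 0 0 0 0"

```text
time: 8.4
position: [0.4546, -0.2063, 0.1147]
tool_rot: [-0.453, -0.542, 0.543, 0.453]
ft_force: [-5.0, -2.3, 10.3]
grip_width: 0.0004
```

carry_out --pt "0 0 0.05 0 0 0 0" --pt "0 0 0.1 0 0 0 0"

```text
time: 8.6
position: [0.4545, -0.2064, 0.1137]
tool_rot: [-0.453, -0.542, 0.544, 0.453]
ft_force: [-5.0, -2.7, 10.1]
grip_width: 0.0003
```

carry_out --pt "0 0 0.05 0.1 0 0 0" --pt "0 0 0.1 0.2 0 0 0"

```text
time: 8.8
position: [0.454, -0.2066, 0.1128]
tool_rot: [0.454, 0.543, -0.542, -0.453]
ft_force: [-0.0, 2.2, 7.6]
grip_width: 0.0005
```

carry_out --pt "0 0 0.05 0.05 0 0 0" --pt "0 0 0.1 0.05 0 0 0"

```text
time: 9.0
position: [0.4538, -0.2066, 0.1119]
tool_rot: [0.454, 0.543, -0.542, -0.453]
ft_force: [-0.4, 0.5, 8.6]
grip_width: 0.0005
```

carry_out --pt "0 0 0.05 0.05 0 0 0" --pt "0 0 0.1 0.05 0 0 0"

```text
time: 9.2
position: [0.4535, -0.2067, 0.1109]
tool_rot: [0.455, 0.543, -0.542, -0.453]
ft_force: [0.2, 1.3, 7.6]
grip_width: 0.0008
```

carry_out --pt "0 0 0.05 0 0 0 0" --pt "0 0 0.1 0 0 0 0"

```text
time: 9.4
position: [0.4533, -0.2067, 0.1099]
tool_rot: [0.454, 0.543, -0.542, -0.453]
ft_force: [0.4, 0.8, 8.6]
grip_width: 0.0004
```

carry_out --pt "0 0 0.05 0 0 0 0" --pt "0 0 0.1 0 0 0 0"

```text
time: 9.6
position: [0.4531, -0.2067, 0.1088]
tool_rot: [0.454, 0.543, -0.542, -0.453]
ft_force: [-1.0, 0.4, 9.0]
grip_width: 0.0006
```

carry_out --pt "0 0 0.05 0 0 0 0" --pt "0 0 0.1 0 0 0 0"

```text
time: 9.8
position: [0.4529, -0.2067, 0.1078]
tool_rot: [-0.454, -0.543, 0.543, 0.453]
ft_force: [-1.1, -0.1, 8.4]
grip_width: 0.0007
```

carry_out --pt "0 0 0.05 0 0 0 0" --pt "0 0 0.1 0 0 0 0"

```text
time: 10.0
position: [0.4527, -0.2067, 0.1068]
tool_rot: [-0.454, -0.542, 0.543, 0.453]
ft_force: [-1.9, -0.1, 9.5]
grip_width: 0.0004
```

carry_out --pt "0 0 0.05 0.05 0 0 0" --pt "0 0 0.1 0.05 0 0 0"

```text
time: 10.2
position: [0.4525, -0.2068, 0.1059]
tool_rot: [0.454, 0.543, -0.543, -0.453]
ft_force: [-0.9, 1.0, 9.7]
grip_width: 0.0005
```

carry_out --pt "0 0 0.05 0 0 0 0" --pt "0 0 0.1 0 0 0 0"

```text
time: 10.4
position: [0.4523, -0.2068, 0.1049]
tool_rot: [-0.454, -0.542, 0.543, 0.453]
ft_force: [-1.3, 1.7, 9.5]
grip_width: 0.0003
```

carry_out --pt "0 0 0.05 0 0 0 0" --pt "0 0 0.1 0 0 0 0"

```text
time: 10.6
position: [0.4521, -0.2068, 0.1038]
tool_rot: [-0.454, -0.542, 0.543, 0.453]
ft_force: [-2.0, 0.3, 10.5]
grip_width: 0.0006
```

carry_out --pt "0 0 0.05 0.05 0 0 0" --pt "0 0 0.1 0.05 0 0 0"

```text
time: 10.8
position: [0.4519, -0.2069, 0.103]
tool_rot: [-0.454, -0.543, 0.543, 0.453]
ft_force: [-1.0, 0.9, 13.3]
grip_width: 0.0006
```

carry_out --pt "0 0 0.03 0 0 0 0"

```text
time: 10.9
position: [0.4519, -0.2069, 0.103]
tool_rot: [-0.454, -0.543, 0.543, 0.453]
ft_force: [-1.9, 0.0, 15.1]
grip_width: 0.0004
```

carry_out --pt "0 0 0.05 0 0 0 0"

```text
time: 11.0
position: [0.4519, -0.2069, 0.1027]
tool_rot: [-0.454, -0.543, 0.543, 0.453]
ft_force: [-3.1, 2.1, 18.3]
grip_width: 0.0004
```

carry_out --pt "0 0 0.05 0 0 0 0" --pt "0 0 0.05 0 0 0 0"

```text
time: 11.2
position: [0.4519, -0.2069, 0.1026]
tool_rot: [-0.454, -0.543, 0.543, 0.453]
ft_force: [-2.2, 1.8, 18.6]
grip_width: 0.0001
```

carry_out --pt "0 0 0.06 0 0 0 0" --pt "0 0 0.06 0 0 0 0"

```text
time: 11.4
position: [0.4519, -0.2069, 0.1025]
tool_rot: [-0.454, -0.543, 0.543, 0.453]
ft_force: [-3.8, 2.7, 22.8]
grip_width: 0.0005
```

The pedal is on the stop with about 23 N on the pad. I'll hold it there.

carry_out --pt "0 0 0 0 0 0 0" --pt "0 0 0 0 0 0 0" --pt "0 0 0 0 0 0 0" --pt "0 0 0 0 0 0 0" --pt "0 0 0 0 0 0 0" --pt "0 0 0 0 0 0 0" --pt "0 0 0 0 0 0 0"

```text
time: 12.1
position: [0.4519, -0.2069, 0.1025]
tool_rot: [-0.454, -0.543, 0.543, 0.453]
ft_force: [-2.9, 1.9, 23.6]
grip_width: 0.0005
```

Run:
```python
from h import *
im=robot.camera("side"); cv2.imwrite("pics/s5.png",cv2.resize(im[230:320,250:380,::-1],None,fx=5,fy=5,interpolation=cv2.INTER_CUBIC))
o=robot.get_obs(); print(o["time"],o["position"],o["ft_force"])
```

```text
12.15 [ 0.4519 -0.2069  0.1025] [-3.1914  1.9907 22.4143]
```

carry_out --pt "0 0 0 0 0 0 0" --pt "0 0 0 0 0 0 0" --pt "0 0 0 0 0 0 0" --pt "0 0 0 0 0 0 0"

```text
time: 12.55
position: [0.4519, -0.2069, 0.1025]
tool_rot: [-0.454, -0.543, 0.543, 0.453]
ft_force: [-3.4, 1.9, 23.9]
grip_width: 0.0002
```

View pics/s5.png

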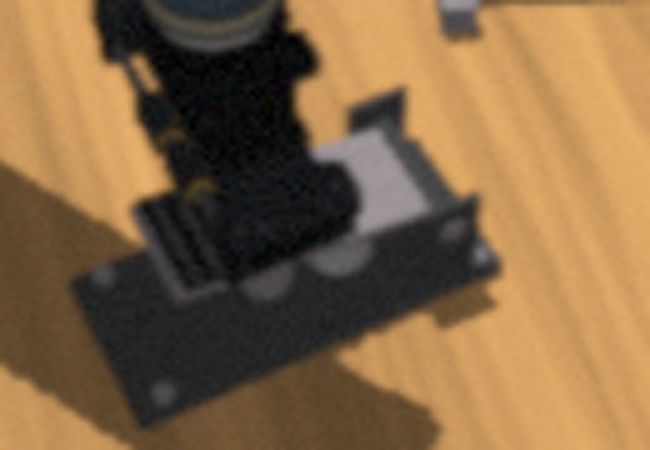

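carry_out --pt "0 0 0 0 0 0 0" --pt "0 0 0 0 0 0 0" --pt "0 0 -0.2 0 0 0 0" --pt "0 0 -0.5 0 0 0 0" --pt "0 0 -0.9 0 0 0 0" --pt "0 0 -1.3 -0.1 0 0 0" --pt "0 0 -1.7 -0.2 0 0 0" --pt "0 0 -2.1 -0.3 0 0 0" --pt "0 0 -2.5 -0.3 0 0 0" --pt "0 0 -2.9 -0.3 0 0 0" --pt "0 0 -3.3 -0.3 0 0 0" --pt "0 0 -3.7 -0.3 0 0 0" --pt "0 0 -4.1 -0.3 0 0 0" --pt "0 0 -4.5 -0.3 0 0 0" --pt "0 0 -4.9 -0.3 0 0 0" --pt "0 0 -5.5 -0.3 0 0 0" --pt "0 0 -6.5 -0.3 0 0 0" --pt "0 0 -8.5 -0.3 0 0 0" --pt "0 0 -10.5 -0.3 0 0 0"

```text
time: 14.45
position: [0.4533, -0.2055, 0.2052]
tool_rot: [-0.452, -0.542, 0.543, 0.455]
ft_force: [0.8, -0.9, 0.7]
grip_width: 0.0005
```

Run:
```python
from h import *
im=robot.camera("side"); cv2.imwrite("pics/s6.png",cv2.resize(im[230:320,250:380,::-1],None,fx=5,fy=5,interpolation=cv2.INTER_CUBIC))
o=robot.get_obs(); Rm=R.from_quat(o["tool_rot"]).as_matrix();print(o["time"],o["position"],o["ft_force"]);print(Rm)
for z in (.25,.16,.085): print(100*Rm.T@(np.array([.5099,.1304,z])-o["position"]))
```

```text
14.5 [ 0.4551 -0.2068  0.2083] [ 0.2999 -0.3933  1.7378]
[[-0.1774  0.0026 -0.9841]
 [ 0.9841 -0.0026 -0.1774]
 [-0.003  -1.     -0.0021]]
[ 32.1992  -4.2379 -11.3824]
[ 32.2261   4.7621 -11.3635]
[ 32.2485  12.262  -11.3477]
```

View pics/s6.png

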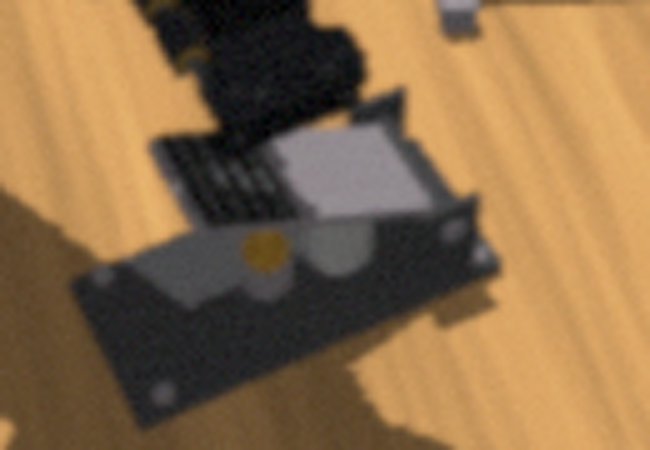

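The pedal is back up at rest, with the screw visible again at (268,250). Next I'll move above the gun and open the fingers.

carry_out --pt "1 3 -2 -1 0 0 0" --pt "1 7 -4 -3 0 0 0" --pt "1 12 -4.2 -5 0 0.02 0" --pt "1 17 -4.2 -7 0 0.02 0" --pt "1 22 -4.2 -9 0 0.02 0" --pt "1 26 -4.2 -10 0 0.02 0" --pt "1 29.5 -4.2 -11 0 0.02 0" --pt "1 31.5 -4.2 -11.4 0 0.02 0" --pt "1 32.2 -4.2 -11.4 0 0.02 0" --pt "1 32.2 -4.2 -11.4 0 0.02 0" --pt "1 32.2 -4.2 -11.4 0 0.02 0" --pt "1 32.2 -4.2 -11.4 0 0.02 0" --pt "1 32.2 -4.2 -11.4 0 0.02 0"

```text
time: 15.8
position: [0.5097, 0.1298, 0.2468]
tool_rot: [-0.459, -0.537, 0.538, 0.459]
ft_force: [0.2, -0.2, 0.0]
grip_width: 0.0859
```

Run:
```python
from h import *
o=robot.get_obs(); Rm=R.from_quat(o["tool_rot"]).as_matrix();print(o["time"],o["position"],o["ft_force"],o["grip_width"]);print(Rm)
T=wristT(o)
im=robot.camera("wrist"); im2=im[:,:,::-1].copy()
yaw=.158;c,s=np.cos(yaw),np.sin(yaw)
for P in [(-.1,-.007,.102),(.055,-.007,.102),(-.01,0,.085),(-.11,-.05,.01),(-.11,.05,.01)]:
    X=[.5198+c*P[0]-s*P[1],.132+s*P[0]+c*P[1],P[2]]; u=proj("wrist",X,T); cv2.circle(im2,tuple(int(round(i)) for i in u),2,(0,0,255),-1)
cv2.imwrite("pics/w7.png",im2)
for z in (.12,.085): print(100*Rm.T@(np.array([.5099,.1304,z])-o["position"]))
```

```text
15.8 [0.5097 0.1298 0.2468] [ 0.2192 -0.1524  0.0016] 0.08587724835509002
[[-0.1556 -0.0002 -0.9878]
 [ 0.9878 -0.0003 -0.1556]
 [-0.0002 -1.      0.0002]]
[ 0.0594 12.6841 -0.0283]
[ 0.0603 16.1841 -0.029 ]
```

View pics/w7.png

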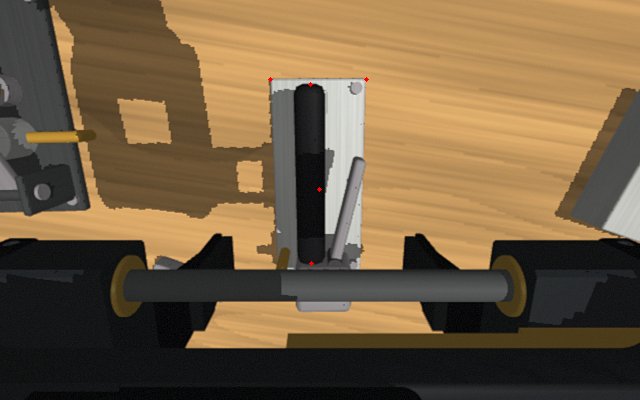

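The projected gun points land on the grip and the plate corners, so the pose is confirmed. Now I'll descend over the grip.

carry_out --pt "1 0.05 3 0 0 0 0" --pt "1 0.05 6 0 0 0 0" --pt "1 0.05 8.5 0 0 0 0" --pt "1 0.05 10 0 0 0 0" --pt "1 0.05 11 0 0 0 0" --pt "1 0.05 12 0 0 0 0" --pt "1 0.05 13 0 0 0 0" --pt "1 0.05 14 0 0 0 0" --pt "1 0.05 15 0 0 0 0" --pt "1 0.05 15.7 0 0 0 0" --pt "1 0.05 16.1 0 0 0 0" --pt "1 0.05 16.1 0 0 0 0" --pt "1 0.05 16.1 0 0 0 0"

```text
time: 17.15
position: [0.5097, 0.1316, 0.0859]
tool_rot: [0.459, 0.538, -0.538, -0.459]
ft_force: [0.5, 0.3, 0.6]
grip_width: 0.087
```

Run:
```python
from h import *
o=robot.get_obs();print(o["time"],o["position"],o["ft_force"],o["grip_width"])
im=robot.camera("scene"); cv2.imwrite("pics/s8.png",cv2.resize(im[130:240,290:420,::-1],None,fx=5,fy=5,interpolation=cv2.INTER_CUBIC))
```

```text
17.15 [0.5097 0.1316 0.0859] [0.4998 0.331  0.6364] 0.08695901930381152
```

View pics/s8.png

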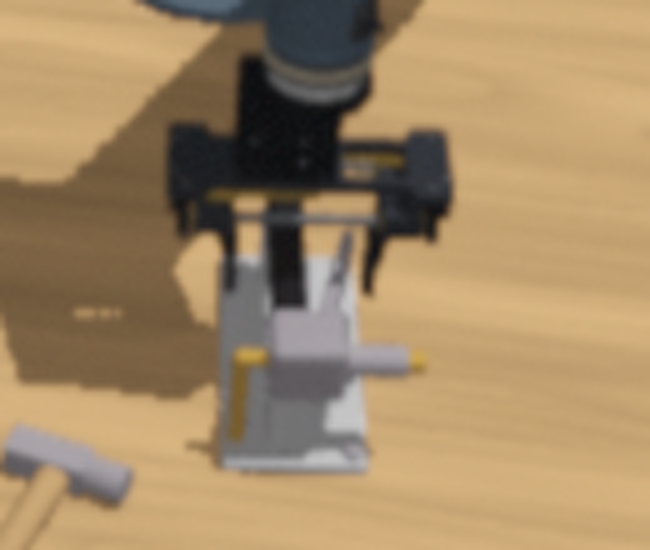

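The fingers straddle the grip and trigger, so I can squeeze.

carry_out --force 25 --pt "0.85 -0.1 0 0 0 0 0" --pt "0.75 -0.1 0 0 0 0 0" --pt "0.65 -0.1 0 0 0 0 0" --pt "0.58 -0.1 0 0 0 0 0" --pt "0.52 -0.1 0 0 0 0 0" --pt "0.46 -0.1 0 0 0 0 0" --pt "0.3 -0.1 0 0 0 0 0" --pt "0.3 -0.1 0 0 0 0 0" --pt "0.3 -0.1 0 0 0 0 0"

```text
time: 18.1
position: [0.5078, 0.1292, 0.0856]
tool_rot: [-0.458, -0.537, 0.54, 0.459]
ft_force: [-3.7, -4.3, 3.3]
grip_width: 0.0392
```

carry_out --pt "0.3 0 0 0 0 0 0" --pt "0.3 0 0 0 0 0 0" --pt "0.3 0 0 0 0 0 0" --pt "0.3 0 0 0 0 0 0" --pt "0.3 0 0 0 0 0 0" --pt "0.3 0 0 0 0 0 0"

```text
time: 18.7
position: [0.5078, 0.1292, 0.0856]
tool_rot: [-0.458, -0.537, 0.54, 0.459]
ft_force: [-3.4, -4.6, 1.8]
grip_width: 0.0392
```

Run:
```python
from h import *
o=robot.get_obs();print(o["time"],o["position"],o["ft_force"],o["grip_width"])
im=robot.camera("scene"); cv2.imwrite("pics/s9.png",cv2.resize(im[130:240,290:420,::-1],None,fx=5,fy=5,interpolation=cv2.INTER_CUBIC))
```

```text
18.7 [0.5078 0.1292 0.0856] [-3.4153 -4.5776  1.7643] 0.03919004016500245
```

View pics/s9.png

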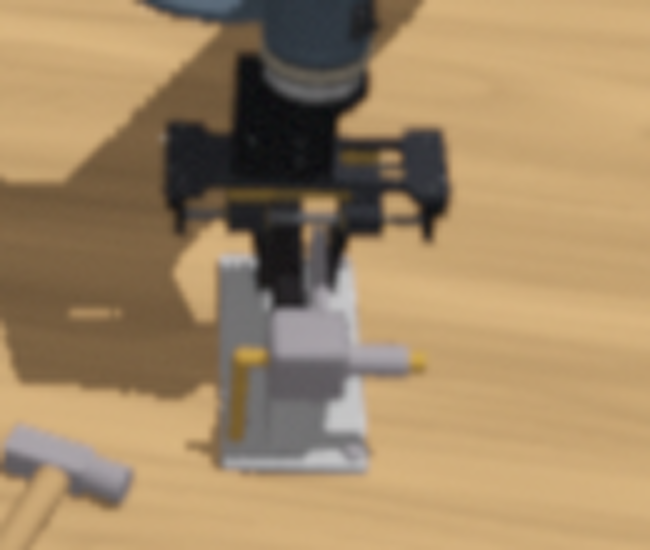

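The trigger lies against the grip at a width of 39 mm. I'll hold briefly, then open and retreat upward.

carry_out --pt "0.3 0 0 0 0 0 0" --pt "0.3 0 0 0 0 0 0" --pt "0.55 0 0 0 0 0 0" --pt "0.7 0 0 0 0 0 0" --pt "0.85 0 0 0 0 0 0" --pt "1 0 0 0 0 0 0" --pt "1 0 0 0 0 0 0" --pt "1 0 0 0 0 0 0" --pt "1 0 0 0 0 0 0" --pt "1 0 0 0 0 0 0" --pt "1 0 0 0 0 0 0"

```text
time: 19.85
position: [0.51, 0.1302, 0.0859]
tool_rot: [0.459, 0.538, -0.538, -0.459]
ft_force: [0.1, 1.0, 1.0]
grip_width: 0.0863
```

Run:
```python
from h import *
o=robot.get_obs();print(o["time"],o["position"],o["ft_force"],o["grip_width"])
im=robot.camera("scene"); cv2.imwrite("pics/s10.png",cv2.resize(im[130:240,290:420,::-1],None,fx=5,fy=5,interpolation=cv2.INTER_CUBIC))
```

```text
19.85 [0.51   0.1302 0.0859] [0.0949 0.9897 1.0026] 0.0862963113788514
```

View pics/s10.png

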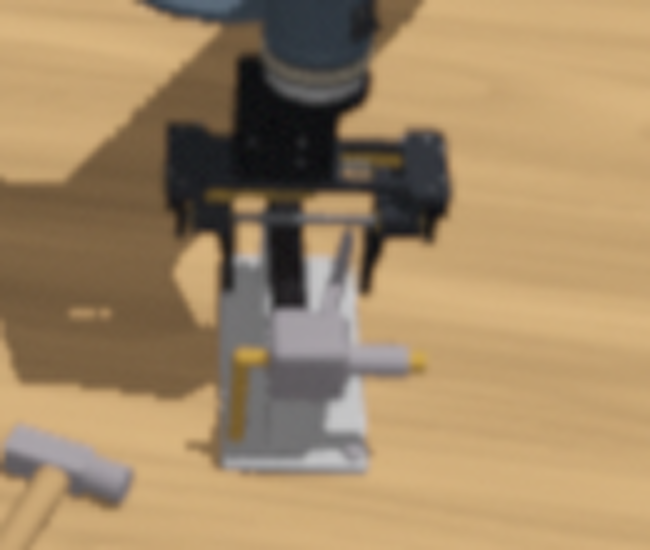

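The trigger has sprung back and is splayed, with its tip near (348,240) in the crop. I'll retreat straight up.

carry_out --pt "1 0 -1 0 0 0 0" --pt "1 0 -2.5 0 0 0 0" --pt "1 0 -4.5 0 0 0 0" --pt "1 0 -7 0 0 0 0" --pt "1 0 -11 0 0 0 0" --pt "1 0 -15 0 0 0 0" --pt "1 0 -19 0 0 0 0" --pt "1 0 -22 3 0 0 0" --pt "1 0 -24 5 0 0 0" --pt "1 0 -24 6 0 0 0" --pt "1 0 -24 6 0 0 0" --pt "1 0 -24 6 0 0 0" --pt "1 0 -24 6 0 0 0" --pt "1 0 -24 6 0 0 0"

```text
time: 21.3
position: [0.4509, 0.1211, 0.3248]
tool_rot: [-0.458, -0.537, 0.538, 0.459]
ft_force: [-0.1, -0.3, -0.7]
grip_width: 0.0871
```

Run:
```python
from h import *
o=robot.get_obs();print(o["time"],o["position"],o["ft_force"],o["joint_velocities"])
im=robot.camera("scene"); cv2.imwrite("pics/s11.png",im[:,:,::-1])
```

```text
21.3 [0.4509 0.1211 0.3248] [-0.1146 -0.3186 -0.6828] [ 0.0001 -0.0042 -0.0029 -0.001   0.0001 -0.0004]
```

View pics/s11.png

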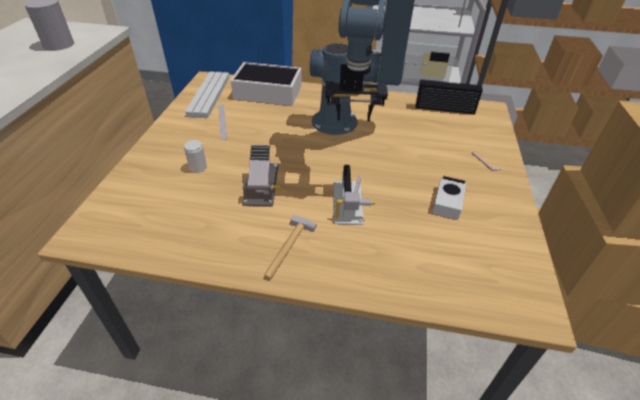

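The pump, gun, hammer (290,245), tin (195,155) and PSU (450,197) all sit where they did at the start, and the arm is clear of everything. I'll hand in.

```bash
python3 -c "
from rig import robot
print(robot.hand_in())"
```

```text
the job is handed in; nothing more can be done
None
```

I did both jobs in the order asked and handed in at about 21 s; the hand-in gives no verdict.

- **Pedal:** I pressed it down slowly with the closed fingers. It met its stop about 44 mm below first contact, where the force rose steeply and the tool stopped moving. I held it there with 22 to 24 N on the pad for about 1.4 s (about 1.7 s on the stop in all). I then followed it up under control, and the side view shows it back at rest.
- **Trigger:** I squeezed it at 25 N until the finger opening read 39 mm, against the 40 mm expected. It stayed there for about a second and sprang back when I opened the fingers; the scene view shows it splayed out again.
- **Last checks:** The final picture shows the hammer, power supply and tin where they started. The arm is clear, with under 1 N on the wrist.

**Off nominal:** while the trigger was squeezed, the arm was pushed about 3 mm sideways with about 6 N on the wrist. This went away when the fingers opened. While the pedal was going down, friction on the pad put up to about 5 N sideways on the tool, which I eased by following the pad. No other check failed or disagreed.

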